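Put the wire spools back on the rack by size

ROBOT

A 6-joint arm with a two-finger parallel gripper is mounted at the origin on the work surface. World frame = base frame: x ahead of the robot, y to its left, z up, the work surface at z = 0. Lengths are in mm, angles in rad, forces in N, time in s.
With the tool pointing down it reaches from about 350 to 775 mm from the base axis. Payload 7.3 kg.
Tool frame: the origin (TCP) lies midway between the tips of the shut fingers; the grasp point (between the pads) lies 19 mm behind it (bot.tcp_to_grasp is the distance from the TCP to the grasp point, in mm); z points along the fingers, y is the line along which they close (so a half turn about z gives the same grasp; the last joint's range is limited). The gripper opens to 92 mm and grips with 3 to 60 N. Pads are 19 mm wide; open, the fingers measure 130 mm over their backs; the gripper's body (75 mm by 190 mm) begins 47 mm behind the grasp point.
Start: joints at [1.163, 0.342, 1.524, -0, 1.275, -0.146], TCP at [135.865, 507.135, 226.741] pointing down, gripper open.
Joint ranges: [-2.53, 2.53], [-0.77, 2.02], [0.04, 2.7], [-1, 4.14], [0.28, 2.66], [-3.11, 3.11]. Speed limits (rad/s): [2.57, 2.57, 3.14, 3.14, 3.14, 3.14].

INTERFACE

Orientations are given as [roll, pitch, yaw] about the fixed x, y, z axes, in that order (R = Rz(yaw) Ry(pitch) Rx(roll)).
In Python, from plant import bot, viewer gives the robot as it stands. The module is installed in compiled form; this text tells all that it offers.
- The arm moves only by the shell command python3 -m handwheel 'ROWS'. ROWS is text: rows parted by semicolons, each of 7 numbers parted by spaces: the shift along the tool's x, y, z scaled (see below), then the turn, a rotation vector about the tool's x, y, z scaled (see below), then the opening, from -1 (shut) to 1 (fully open), so that 0 is half open. In form: tx ty tz rx ry rz gripper; .... A call has 1 to 8 rows; each row is the pose to reach, as a shift and turn from the pose commanded when the call began, along the tool's axes at that moment, turning the shorter way round; what a row does not reach only later rows make up. The controller multiplies each number of a shift by 10 cm and each number of a turn by pi rad. A row lasts 1/12 s, in which the tool goes at most 41.7 mm and 7.16 degrees, less where a joint would pass 70% of its speed; a pose out of reach is approached as far as the arm can. A call with a number of a shift or a turn outside -1 to 1 is refused whole. A call with a gripper value outside its range is refused whole. The fingers move at their own pace and stop on an object; the grip force is fixed at half the most. Time passes only in rows, so rows that repeat a pose let the fingers close. It gives the time, the measured TCP pose, the force, the opening and the grip force at its end, in the units of the state.
- bot.get_obs(): the state, without advancing time (a new reading comes with each control period).
- viewer.capture(name): name is "side" or "top" or "wrist"; returns a dict with "frame" (480x640x3 uint8, red, green, blue), "fov_y" (degrees; the focal length in pixels is half the picture's height over the tangent of half this angle, whatever the lens; pixels are square), "cx", "cy" (the principal point, pixels), "dist_coeffs" ([k1, k2, p1, p2, k3] as OpenCV has them; the pictures are not rectified), "T" (4x4, takes a point from camera to world coordinates). Camera axes: x right, y down, z forward; pixel columns grow to the right and rows downward; lengths in mm; the calibration is good to about 2 mm. A picture is of the moment at which its call begins. There is no depth.
- bot.close_job(): hands the job in; it is judged then, once.
Trained networks look in a picture, given as the dict that the camera call returned (one of the last four; its "shot" number tells which), for a name from the list of things; names that differ only in an ending like _2 or _b are one class to them, and where a whole thing is asked for, a point or a joint stands for the part that bears it (a point fixed in the world has none). Each returns a list of dicts, best first, with "score" (0 to 1); they miss things now and then, are a little off and sometimes report something else, mostly with a low value. They report only what shows in the picture. A call takes as long as a camera call.
- viewer.recognise(target, picture): "centre" ([column, row] in pixels, amid what is visible of it).
- viewer.cut_out(target, picture): "pixels" (480x640 bool, what is visible of it) and "centre" ([column, row] in pixels, amid what is visible of it).
The state is a dict: "time": time; "joint_positions": joint angles; "dq": joint speeds; "tau": joint torques, N m; "tool_pos": TCP position; "tcp_rot": TCP orientation; "contact_force": force on the tool from outside, world axes, zero at the start; "moment": the same for the moment, N m; "grip_width": finger opening in mm; "finger_force": force on a finger pad.
Only numpy, scipy, OpenCV 4.12 (cv2) and the standard library are available. Lean on these libraries where they do the work, as an engineer would, in place of code of your own. Each camera call takes 0.05 s, during which the arm holds its last target. There are 200 camera calls.

TASK

Put the four loose wire spools back on the spool rack, one over each dowel and sitting flat on its rubber washer, in order of size: the largest on the dowel next to the big bulk spool that stands at one end of the rack, then smaller and smaller to the smallest at the far end. Leave the bulk spool and the other things on the bench where they are.

Things in the scene. Friction and masses are not known exactly. Their poses are not given: they have to be found in the camera images.
- spool65_mid (a point): the largest of the four loose wire spools: white plastic spool wound with brass wire, standing upright on a flange (axis vertical), flange diameter 65 mm, height 47 mm, with a 20 mm bore through its axis; grip it across the flanges (any direction, it is round; all round it at least 30 mm of bench is free, and nothing within 150 mm of it is taller than 75 mm). The point is its centre, half-way up; z is its axis
- spool56_mid (a point): the second largest of the four loose wire spools: white plastic spool wound with brass wire, standing upright on a flange (axis vertical), flange diameter 56 mm, height 40 mm, with a 20 mm bore through its axis; grip it across the flanges (any direction, it is round; all round it at least 30 mm of bench is free, and nothing within 150 mm of it is taller than 75 mm). The point is its centre, half-way up; z is its axis
- spool47_mid (a point): the third largest of the four loose wire spools: white plastic spool wound with brass wire, standing upright on a flange (axis vertical), flange diameter 47 mm, height 33 mm, with a 20 mm bore through its axis; grip it across the flanges (any direction, it is round; all round it at least 30 mm of bench is free, and nothing within 150 mm of it is taller than 75 mm). The point is its centre, half-way up; z is its axis
- spool38_mid (a point): the smallest of the four loose wire spools: white plastic spool wound with brass wire, standing upright on a flange (axis vertical), flange diameter 38 mm, height 26 mm, with a 20 mm bore through its axis; grip it across the flanges (any direction, it is round; all round it at least 30 mm of bench is free, and nothing within 150 mm of it is taller than 75 mm). The point is its centre, half-way up; z is its axis
- peg_a: one of the rack's four identical dowels (6 mm thick, with a pointed top, rising 22 mm above a round black rubber washer 44 mm wide and 2 mm thick on which a spool sits). Origin: on the dowel's axis, at the underside of the washer, 16 mm above the bench; z up. Which of the pegs stands where in the row differs from start to start
- peg_b: one of the rack's four identical dowels (6 mm thick, with a pointed top, rising 22 mm above a round black rubber washer 44 mm wide and 2 mm thick on which a spool sits). Origin: on the dowel's axis, at the underside of the washer, 16 mm above the bench; z up. Which of the pegs stands where in the row differs from start to start
- peg_c: one of the rack's four identical dowels (6 mm thick, with a pointed top, rising 22 mm above a round black rubber washer 44 mm wide and 2 mm thick on which a spool sits). Origin: on the dowel's axis, at the underside of the washer, 16 mm above the bench; z up. Which of the pegs stands where in the row differs from start to start
- peg_d: one of the rack's four identical dowels (6 mm thick, with a pointed top, rising 22 mm above a round black rubber washer 44 mm wide and 2 mm thick on which a spool sits). Origin: on the dowel's axis, at the underside of the washer, 16 mm above the bench; z up. Which of the pegs stands where in the row differs from start to start
- rack: spool rack: low oak plank 80 x 372 mm, top 16 mm above the bench, fixed, with 20 mm or more of free bench in front of and behind it; nothing near it is taller than 75 mm. Origin under its centre; y runs along the plank and its row of four dowels, which stand on the centre line 90 mm apart, at y = -135, -45, 45 and 135 mm; x is across it, away from the robot
- bulk: big bulk spool, white with brass wire, 86 mm wide and 54 mm high, 0.8 kg, standing on the bench just beyond one end of the rack, in line with the dowels (237 mm from the rack's middle, at either end; a black tape dispenser stands beyond the other end). Origin: centre of its underside

How it is judged:
By the outcome, as a careful person would: the job done as asked, in the order asked, and still so for the second after the job is handed in, with the robot touching nothing.
It also fails if it takes over 96 s, if anything falls off the work surface, if the arm or the gripper's body presses on something with over 40 N, if the wrist force passes 120 N, or if a joint passes its speed limit or range.

## Working session

There is one attempt and no reset: what is moved stays moved. The work goes in short steps, Python scripts to look and compute and a shell command to move; the robot and the scene stay as the last step left them, time stands still between calls to the robot, and variables do not carry over. Pictures are saved under pics/ and viewed, at most 14 in all, crops included, and the job is handed in when it is done.

```bash
mkdir -p pics; cat > h.py <<'E'
import numpy as np, cv2
from plant import bot, viewer
def K(c):
    f=240/np.tan(np.radians(c["fov_y"])/2); return np.array([[f,0,c["cx"]],[0,f,c["cy"]],[0,0,1.]])
def ray(c,px,z):
    u=cv2.undistortPoints(np.array([[px]],float),K(c),np.array(c["dist_coeffs"],float))[0,0]
    T=np.array(c["T"]); d=T[:3,:3]@[u[0],u[1],1]; o=T[:3,3]; return (o+d*(z-o[2])/d[2])
def proj(c,P):
    T=np.linalg.inv(np.array(c["T"])); r=cv2.Rodrigues(T[:3,:3])[0]
    return cv2.projectPoints(np.array(P,float).reshape(-1,1,3),r,T[:3,3],K(c),np.array(c["dist_coeffs"],float))[0][:,0]
def save(c,n): cv2.imwrite("pics/"+n+".png",c["frame"][:,:,::-1])
E
python3 - <<'E'
from h import *
np.set_printoptions(suppress=True,precision=1)
print(bot.get_obs())
for n in ("top","side","wrist"):
    c=viewer.capture(n); save(c,n+"0")
    print(n,c["T"],c["fov_y"],c["dist_coeffs"])
    for t,z in (("spool65_mid",47),("spool56_mid",40),("spool47_mid",33),("spool38_mid",26),("peg_a",18),("rack",16),("bulk",54)):
        for d in viewer.recognise(t,c)[:6]: print(t,round(d["score"],2),np.array(d["centre"]),ray(c,d["centre"],z)[:2])
E
```

```text
{'time': 0.0, 'joint_positions': array([ 1.2,  0.3,  1.5,  0. ,  1.3, -0.1]), 'dq': array([-0., -0.,  0., -0.,  0.,  0.]), 'tau': array([ -0. , -43.1, -24.4,   0.1,   0.1,  -0. ]), 'tool_pos': array([135.7, 506.7, 226.1]), 'tcp_rot': array([-3.1, -0. ,  2.9]), 'contact_force': array([ 1.2, -0. , -0.1]), 'moment': array([-0. ,  0.1,  0.1]), 'finger_force': 0.0, 'grip_width': 91.98390248746976}
top [[ -0.   -1.    0.1 404.9]
 [ -1.    0.    0.  -23. ]
 [ -0.   -0.1  -1.  944.3]
 [  0.    0.    0.    1. ]] 56.00580258746335 [0. 0. 0. 0. 0.]
spool65_mid 0.92 [359.  280.6] [446.1 -73.8]
spool56_mid 0.8 [510.8 272.4] [ 457.3 -370.4]
spool47_mid 0.8 [279.9 284.4] [442.1  84.5]
spool38_mid 0.69 [211.9 287.8] [438.2 224.3]
peg_a 0.91 [295.  186.4] [648.1  53.2]
peg_a 0.75 [381.5 191.9] [ 631.3 -128.1]
peg_a 0.71 [252. 183.] [658.  144.6]
peg_a 0.58 [334.6 188.1] [642.2 -30.3]
rack 0.55 [316.7 190.5] [638.5   7.6]
bulk 0.86 [428.  189.7] [ 624.4 -216.6]
side [[    0.9    -0.2     0.3    57.4]
 [   -0.4    -0.5     0.8 -1062.8]
 [    0.     -0.8    -0.5   789. ]
 [    0.      0.      0.      1. ]] 45.56944345912054 [0.1 0.  0.  0.  0. ]
spool65_mid 0.71 [296.1 276.2] [ 436.4 -113.4]
spool65_mid 0.32 [360.8 360.7] [ 445.9 -401.6]
spool56_mid 0.59 [360.  359.2] [ 450.  -391.4]
spool47_mid 0.76 [267.2 248.2] [422.9  38.3]
spool47_mid 0.72 [244.4 215.9] [420.5 208.7]
spool38_mid 0.47 [247.8 216.3] [431.5 214.9]
peg_a 0.65 [334.2 212.8] [657.6 154.7]
peg_a 0.65 [374.9 268.5] [ 632.2 -120.6]
peg_a 0.64 [347.9 227.7] [656.8  69.6]
peg_a 0.42 [357.9 249. ] [634.  -30.9]
rack 0.77 [353.9 239.6] [646.2  14.4]
rack 0.59 [245.6 216.6] [430.4 232.5]
bulk 0.75 [398.5 290.1] [ 612.9 -253.9]
wrist [[  0.3   0.9   0.3  67.2]
 [  1.   -0.2  -0.1 526.1]
 [ -0.    0.3  -1.  384.4]
 [  0.    0.    0.    1. ]] 59.88934335849417 [-0.1  0.   0.   0.   0. ]
```

View pics/top0.png

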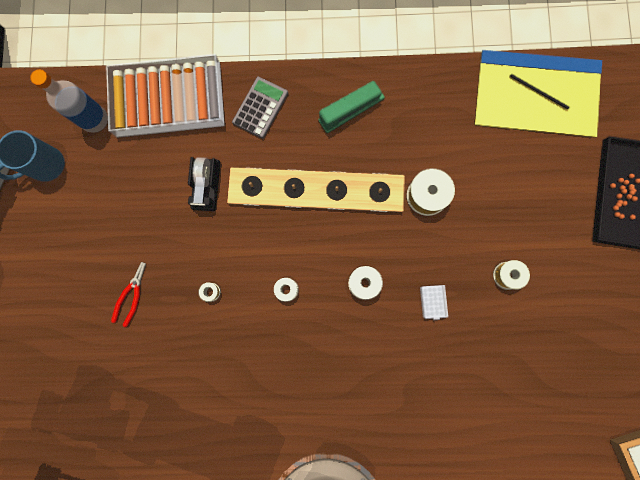

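View pics/side0.png

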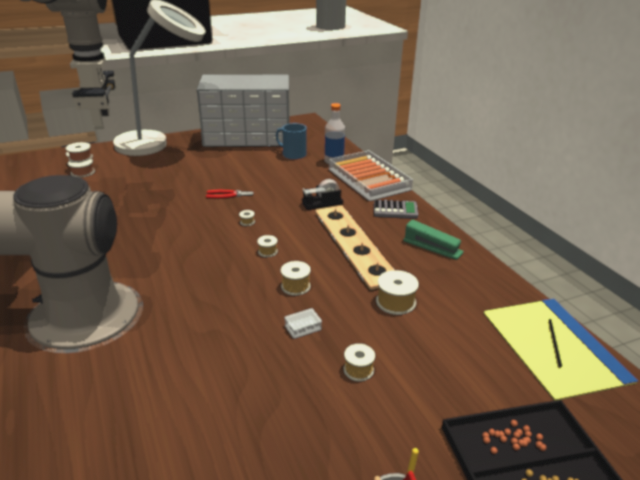

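The top view shows the spools at px 65 (365,283), 56 (514,274), 47 (286,290) and 38 (209,292). The pegs are at (252,186), (294,188), (337,190) and (380,192). The bulk spool is at (432,190), the −y end of the rack. Next I'll refine these positions from the masks.

```bash
cat >> h.py <<'E'
def spools(c):
    g=c["frame"].astype(int); w=((g.min(2)>165)&(g.max(2)-g.min(2)<45)).astype(np.uint8)
    n,l,s,ce=cv2.connectedComponentsWithStats(w)
    out=[]
    for i in range(1,n):
        if s[i,4]>60:
            pts=np.argwhere(l==i)[:,::-1].astype(np.float32)
            (u,v),r=cv2.minEnclosingCircle(pts); out.append((u,v,r,s[i,4]))
    return out
def go(x,y,z,yaw):
    o=bot.get_obs(); from scipy.spatial.transform import Rotation as Ro
    R=Ro.from_euler("xyz",o["tcp_rot"]); G=Ro.from_euler("xyz",[np.pi,0,yaw])
    d=R.inv().apply(np.array([x,y,z])-o["tool_pos"])/100; r=(R.inv()*G).as_rotvec()/np.pi
    print(np.round(d,3),np.round(r,3))
E
python3 - <<'E'
from h import *
np.set_printoptions(suppress=True,precision=1)
c=viewer.capture("top")
Z=dict(a=54,b=47,c=40,d=33,e=26)
for u,v,r,a in spools(c):
    if 150<v<310 and 150<u<560: print("blob",np.array([u,v,r,a]),ray(c,(u,v),40),"R at40",np.linalg.norm(ray(c,(u+r,v),40)-ray(c,(u,v),40)))
for t,z,uv in (("65",47,(365,283)),("56",40,(514,274)),("47",33,(286,290)),("38",26,(209,292))):print(t,ray(c,uv,z))
P=[]
for d in viewer.recognise("peg_a",c)[:6]: print(d["centre"])
for uv in ((252,186),(294,188),(337,190),(380,192)): P.append(ray(c,uv,18)[:2])
print(P)
m=viewer.cut_out("rack",c)[0]["pixels"].astype(np.uint8)
g=c["frame"].astype(int); dark=(g.max(2)<60).astype(np.uint8)
n,l,s,ce=cv2.connectedComponentsWithStats(dark[160:210])
for i in range(1,n):
    if s[i,4]>100: p=ce[i]+[0,160]; print("washer",p,s[i,4],ray(c,p,18)[:2])
o=bot.get_obs(); print(o["tcp_rot"],o["joint_positions"].round(3))
go(446,-80,150,1.473)
E
```

```text
blob [197.5 181.8  23.1 387. ] [657.4 254.5  40. ] R at40 48.34554579367486
blob [ 432.2  189.1   21.9 1349. ] [ 628.8 -228.2   40. ] R at40 43.66903154071354
blob [514.6 273.6  15.  571. ] [ 454.9 -377.4   40. ] R at40 28.461091089286796
blob [365.  282.1  16.6 777. ] [443.2 -86.1  40. ] R at40 32.67744620278209
blob [285.2 288.9  11.9 355. ] [432.7  73.   40. ] R at40 23.805216656376647
blob [208.2 290.8   9.7 186. ] [431.8 228.   40. ] R at40 19.527167611302
blob [434.5 301.5  19.1 755. ] [ 403.1 -220.1   40. ] R at40 36.867502498960114
65 [441.1 -85.4  47. ]
56 [ 454.1 -376.2   40. ]
47 [430.6  72.3  33. ]
38 [429.8 230.1  26. ]
[381.4, 191.6]
[336.0, 191.2]
[295.4, 186.7]
[array([651.4, 144.6]), array([644.7,  55.4]), array([637.9, -35.2]), array([ 631.2, -125. ])]
washer [ 41.8 169. ] 609 [700.  597.7]
washer [207.  186.3] 736 [653.3 240.7]
washer [616.7 183.2] 1653 [ 635.5 -601.3]
washer [252.  185.7] 273 [652.1 144.7]
washer [294.1 187.7] 282 [645.4  55.2]
washer [336.4 189.7] 290 [638.6 -34. ]
washer [379.3 191.6] 289 [ 632.2 -123.6]
[3.1 0.  2.9] [ 1.2  0.3  1.5 -0.   1.3 -0.1]
[-4.5 -4.9  0.8] [ 0.  -0.   0.4]
```

```bash
python3 -m handwheel '-1 -0.55 0 0 0 0.31 1; -1 -0.55 0 0 0 0.31 1; -1 -0.55 0 0 0 0.31 1; -1 -0.55 0 0 0 0.31 1; -1 -0.55 0 0 0 0.31 1; -1 -0.55 0 0 0 0.31 1; -1 -0.55 0 0 0 0.31 1; -1 -0.55 0 0 0 0.31 1'; python3 -c "
from h import *
go(431,230,120,1.497)"
```

```text
time: 2.02
tool_pos: [218.4, 428.0, 226.8]
tcp_rot: [3.141, -0.0, 1.899]
contact_force: [-0.2, 0.3, 0.5]
grip_width: 91.6
finger_force: 0.0
[-2.561  1.374  1.068] [ 0.    -0.     0.128]
```

```bash
python3 -m handwheel '-1 0.54 0.3 0 0 0.128 1; -1 0.54 0.3 0 0 0.128 1; -1 0.54 0.3 0 0 0.128 1; -1 0.54 0.3 0 0 0.128 1; -1 0.54 0.3 0 0 0.128 1'; python3 -c "
from h import *
go(431,230,90,1.497)"
```

```text
time: 2.43
tool_pos: [303.1, 350.2, 196.3]
tcp_rot: [-3.141, 0.001, 1.499]
contact_force: [-0.2, 0.2, 0.2]
grip_width: 91.8
finger_force: 0.0
[-1.107  1.362  1.063] [-0.     0.     0.001]
```

```bash
python3 -m handwheel '-0.6 0.7 0.5 0 0 0 0.3; -0.6 0.7 0.5 0 0 0 0.3; -0.6 0.7 0.5 0 0 0 0.3; -0.6 0.7 0.5 0 0 0 0.3' >/dev/null; python3 -m handwheel '-0.5 0.66 0.55 0 0 0 0.3; -0.5 0.66 0.55 0 0 0 0.3; -0.5 0.66 0.55 0 0 0 0.3; -0.5 0.66 0.55 0 0 0 0.3; -0.5 0.66 0.55 0 0 0 0.3' ; python3 -c "
from h import *
c=viewer.capture('wrist'); save(c,'w1')
print([(s,ray(c,s[:2],26)) for s in spools(c)])
print([ (d['score'],ray(c,d['centre'],20)) for d in viewer.recognise('spool38_mid',c)])
go(431,230,5,1.497)"
```

```text
time: 3.18
tool_pos: [430.0, 233.4, 91.9]
tcp_rot: [-3.141, -0.0, 1.504]
contact_force: [-0.8, 0.4, 0.6]
grip_width: 59.7
finger_force: 0.0
[((330.16046142578125, 246.95335388183594, 36.06542205810547, np.int32(2019)), array([433.5898388 , 236.51543365,  26.        ])), ((633.0057373046875, 296.4540100097656, 16.57593536376953, np.int32(370)), array([616.039515  , 192.28702553,  26.        ])), ((382.0, 342.5, 95.10662078857422, np.int32(2802)), array([460.98775415, 174.22690005,  26.        ]))]
[(0.59, array([432.64631052, 228.38376738,  20.        ]))]
[-0.04   0.013  0.877] [ 0.    -0.     0.003]
```

View pics/w1.png

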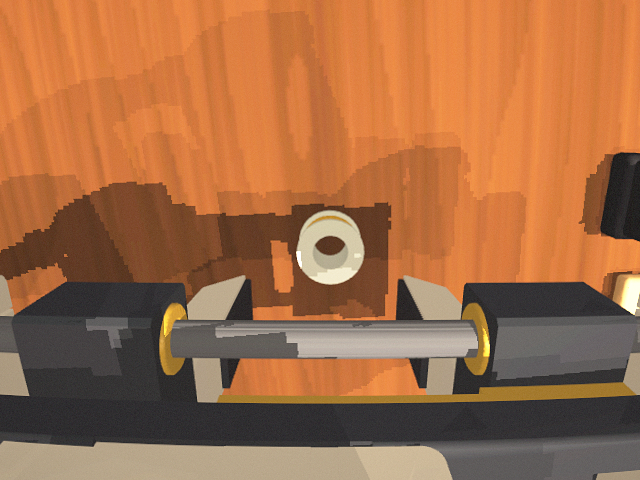

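The wrist view shows the 38 spool's top flange centred near px (330,252), about (433,233). I'll descend and grip there.

```bash
python3 -m handwheel '0 0.02 0.5 0 0 0 0.3; 0 0.02 0.86 0 0 0 0.3; 0 0.02 0.86 0 0 0 0.3; 0 0.02 0.86 0 0 0 0.3; 0 0.02 0.86 0 0 0 0.3'; python3 -m handwheel '0 0 0 0 0 0 -1;0 0 0 0 0 0 -1;0 0 0 0 0 0 -1;0 0 0 0 0 0 -1;0 0 0 0 0 0 -1;0 0 0 0 0 0 -1'; python3 -m handwheel '0 0 -0.6 0 0 0 -1; 0 0 -0.7 0 0 0 -1; 0 0 -0.7 0 0 0 -1; 0 0 -0.7 0 0 0 -1'; python3 -c "
from h import *
go(652,144.7,76,1.497)"
```

```text
time: 3.7
tool_pos: [432.9, 233.5, 7.6]
tcp_rot: [3.14, -0.001, 1.505]
contact_force: [-0.2, -0.7, 0.4]
grip_width: 59.5
finger_force: 0.0
time: 4.2
tool_pos: [433.2, 232.8, 7.1]
tcp_rot: [3.139, -0.001, 1.503]
contact_force: [-1.7, 0.4, 9.0]
grip_width: 37.9
finger_force: 30.0
time: 4.53
tool_pos: [433.4, 232.8, 77.3]
tcp_rot: [3.138, -0.002, 1.504]
contact_force: [-0.9, -0.4, -1.3]
grip_width: 37.8
finger_force: 30.0
[-0.732  2.24   0.021] [ 0.001 -0.001  0.002]
```

```bash
python3 -m handwheel '-0.73 1 0 0 0 0 -1;-0.73 1 0 0 0 0 -1;-0.73 1 0 0 0 0 -1;-0.73 1 0 0 0 0 -1' >/dev/null; python3 -m handwheel '0 1 0 0 0 0 -1;0 1 0 0 0 0 -1;0 1 0 0 0 0 -1;0 1 0 0 0 0 -1' ; python3 -m handwheel '0 0.24 0 0 0 0 -1;0 0.24 0 0 0 0 -1;0 0.24 0 0 0 0 -1';  python3 -c "
from h import *
go(652,144.7,58,1.497)
c=viewer.capture('wrist'); save(c,'w2')
o=bot.get_obs(); x,y,z=o['tool_pos']
print('axis on washer proj',proj(c,[[652,144.7,18],[652,144.7,40],[645.4,55.2,18],[645.4,55.2,40],[x,y,z+19]]))
for d in viewer.recognise('peg_a',c): print(d,ray(c,d['centre'],18))
"
```

```text
time: 5.2
tool_pos: [629.8, 145.2, 73.8]
tcp_rot: [3.141, 0.0, 1.502]
contact_force: [-1.9, -0.8, -0.6]
grip_width: 37.7
finger_force: 30.0
time: 5.45
tool_pos: [650.1, 144.5, 74.1]
tcp_rot: [-3.139, 0.0, 1.503]
contact_force: [-0.6, 0.3, -1.2]
grip_width: 37.7
finger_force: 30.0
[0.003 0.019 0.161] [-0.001  0.     0.002]
axis on washer proj [[327.78700791 257.76046345]
 [328.01691087 272.07228058]
 [326.50530328 398.3760673 ]
 [326.58391072 423.38098914]
 [322.0872883  323.36646973]]
{'centre': [335.2, 383.1], 'score': 0.89} [651.28836495  65.7002236   18.        ]
{'centre': [337.2, 238.1], 'score': 0.76} [657.72657785 155.38399791  18.        ]
```

View pics/w2.png

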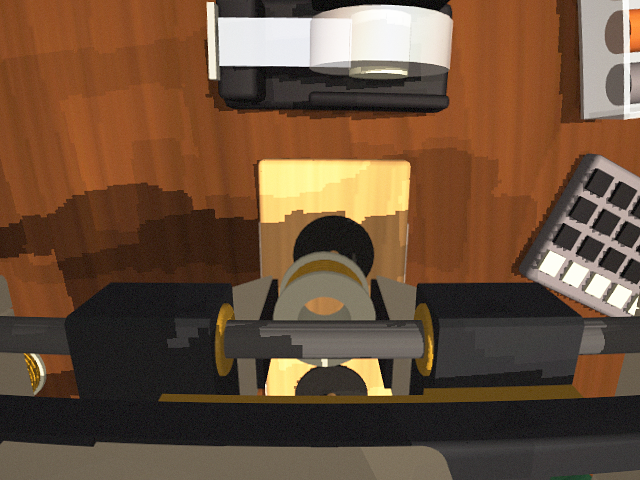

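```bash
python3 -c "
from h import *
c=viewer.capture('wrist')
t=np.linspace(0,2*np.pi,72)
def ext(x,y,z,r):
    p=proj(c,np.c_[x+r*np.cos(t),y+r*np.sin(t),0*t+z]); return p.min(0).round(1),p.max(0).round(1)
o=bot.get_obs(); x,y,z=o['tool_pos']; print(o['tool_pos'])
print('washer L293 R373 T215', ext(652,144.7,18,22),ext(655,149.7,18,22))
print('flange L273 R377 T250', ext(x,y,z-7+26,19))
print('plank end',proj(c,[[652-40+3,144.7+51,16],[652+40+3,144.7+51,16]]))
"
```

```text
[649.5758773  144.8733551   75.09778867]
washer L293 R373 T215 (array([288.4, 218.2]), array([369.5, 295.2])) (array([293.1, 208.6]), array([374.7, 286.6]))
flange L273 R377 T250 (array([272.3, 275.3]), array([375.7, 368.5]))
plank end [[251.36567756 167.69051551]
 [405.94687904 157.33911361]]
```

```bash
python3 -m handwheel '0.02 0.043 0 0 0 0 -1;0.02 0.043 0.2 0 0 0 -1;0.02 0.043 0.3 0 0 0 -1;0.02 0.043 0.4 0 0 0 -1'; python3 -m handwheel '0 0 0.05 0 0 0 -1;0 0 0.08 0 0 0 -1;0 0 0.09 0 0 0 -1'
```

```text
time: 5.93
tool_pos: [654.7, 146.5, 34.7]
tcp_rot: [-3.14, 0.0, 1.504]
contact_force: [0.7, -0.7, -1.1]
grip_width: 37.8
finger_force: 30.0
time: 6.18
tool_pos: [655.2, 146.3, 26.2]
tcp_rot: [-3.141, 0.0, 1.504]
contact_force: [0.5, 0.2, -0.4]
grip_width: 37.4
finger_force: 30.0
```

```bash
python3 -m handwheel '0 0 0.01 0 0 0 -1;0 0 0.01 0 0 0 -1;0 0 0.01 0 0 0 0.3;0 0 0.01 0 0 0 0.3;0 0 0.01 0 0 0 0.3;0 0 0.01 0 0 0 0.3;0 0 0.01 0 0 0 0.3'; python3 -m handwheel '0 0 -0.5 0 0 0 0.3;0 0 -0.8 0 0 0 0.3;0 0 -0.8 0 0 0 0.3;0 0 -0.8 0 0 0 0.3'; python3 -c "
from h import *
c=viewer.capture('wrist'); save(c,'w3')
go(433.5,73,110,1.497)"
```

```text
time: 6.77
tool_pos: [655.6, 146.3, 26.0]
tcp_rot: [3.141, -0.0, 1.504]
contact_force: [0.3, -0.6, -0.5]
grip_width: 59.3
finger_force: 0.0
time: 7.1
tool_pos: [657.2, 146.6, 109.0]
tcp_rot: [3.135, -0.001, 1.504]
contact_force: [-0.8, -0.8, -0.7]
grip_width: 59.6
finger_force: 0.0
[-0.881 -2.169 -0.038] [ 0.001 -0.     0.002]
```

View pics/w3.png

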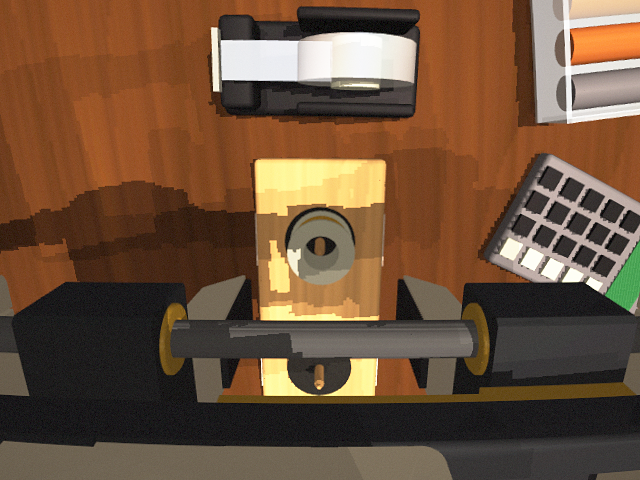

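The 38 spool is seated, with the dowel visible in its bore at (320,245). Next is the 47.

```bash
python3 -m handwheel '-0.4 -1 0 0 0 0 0.43;-0.4 -1 0 0 0 0 0.43;-0.4 -1 0 0 0 0 0.43;-0.4 -1 0 0 0 0 0.43' >/dev/null; python3 -m handwheel '-0.46 -1 0 0 0 0 0.43;-0.46 -1 0 0 0 0 0.43;-0.46 -1 0 0 0 0 0.43;-0.46 -1 0 0 0 0 0.43' >/dev/null;  python3 -m handwheel '0 -0.16 0.1 0 0 0 0.43;0 -0.16 0.1 0 0 0 0.43;0 -0.16 0.1 0 0 0 0.43;0 -0.16 0.1 0 0 0 0.43' ; cat >> h.py <<'E'
def fit(c,x,y,z,r,n):
    "refine a white flange's xy: mask of bright pixels, reproject circle to best match"
    d=viewer.recognise(n,c); print([(round(q['score'],2),q['centre'],ray(c,q['centre'],z).round(1)) for q in d[:3]])
    g=c["frame"].astype(int); w=((g.min(2)>120)&(g.max(2)-g.min(2)<60)).astype(float)
    t=np.linspace(0,2*np.pi,120); best=[]
    for dx in np.arange(-12,12.1,1):
        for dy in np.arange(-12,12.1,1):
            s=0
            for k,sg in ((r-1.5,1),(r+1.5,-1),(12,1),(8,-1)):
                p=np.round(proj(c,np.c_[x+dx+k*np.cos(t),y+dy+k*np.sin(t),0*t+z])).astype(int).clip(0,[639,479])
                s+=sg*w[p[:,1],p[:,0]].mean()
            best.append((s,x+dx,y+dy))
    best.sort(); print(np.round(best[-4:],2))
E
python3 -c "
from h import *
c=viewer.capture('wrist'); save(c,'w4')
fit(c,434,74,33,23.5,'spool47_mid')
go(434,74,13,1.497)"
```

```text
time: 8.15
tool_pos: [435.6, 75.1, 95.7]
tcp_rot: [3.141, -0.0, 1.504]
contact_force: [-0.9, 0.7, -0.3]
grip_width: 65.8
finger_force: 0.0
[(0.76, [324.0, 254.6], array([435.6,  75.1,  33. ]))]
[[  1.25 435.    74.  ]
 [  1.25 436.    75.  ]
 [  1.26 434.    75.  ]
 [  1.27 435.    75.  ]]
[-0.012 -0.015  0.828] [ 0.    -0.     0.002]
```

View pics/w4.png

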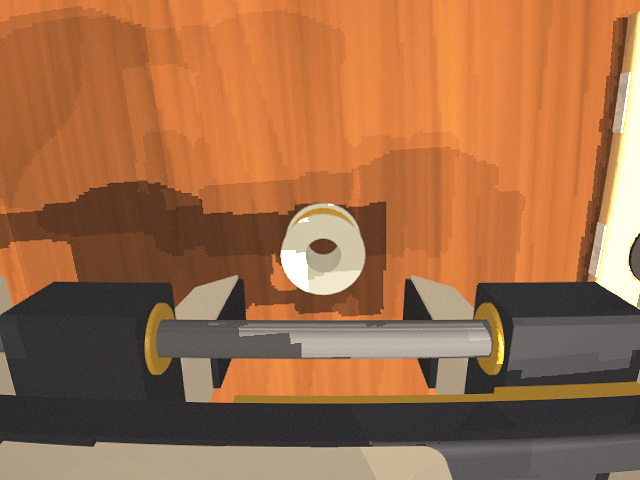

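The flange is at (323,253) in the picture, so the tool is already over the spool at (435,75).

```bash
python3 -m handwheel '0 0 0.5 0 0 0 0.43; 0 0 0.82 0 0 0 0.43; 0 0 0.82 0 0 0 0.43; 0 0 0.82 0 0 0 0.43; 0 0 0.82 0 0 0 0.43'; python3 -m handwheel '0 0 0 0 0 0 -1;0 0 0 0 0 0 -1;0 0 0 0 0 0 -1;0 0 0 0 0 0 -1;0 0 0 0 0 0 -1;0 0 0 0 0 0 -1'; python3 -m handwheel '0 0 -0.6 0 0 0 -1; 0 0 -0.7 0 0 0 -1; 0 0 -0.7 0 0 0 -1; 0 0 -0.7 0 0 0 -1';python3 -m handwheel '-0.02 1 0 0 0 0 -1;-0.02 1 0 0 0 0 -1;-0.02 1 0 0 0 0 -1;-0.02 1 0 0 0 0 -1' >/dev/null; python3 -m handwheel '-0.02 1 0 0 0 0 -1;-0.02 1 0 0 0 0 -1;-0.02 1 0 0 0 0 -1;-0.02 1 0 0 0 0 -1;-0.02 1 0 0 0 0 -1';  python3 -c "
from h import *
go(647.8,56.6,33,1.504)
print(bot.get_obs()['tool_pos'])"
```

```text
time: 8.67
tool_pos: [435.5, 75.1, 15.1]
tcp_rot: [3.14, -0.0, 1.504]
contact_force: [0.5, 0.1, 0.6]
grip_width: 65.6
finger_force: 0.0
time: 9.17
tool_pos: [435.3, 75.0, 15.3]
tcp_rot: [3.138, -0.0, 1.504]
contact_force: [-1.9, 0.2, 10.4]
grip_width: 46.1
finger_force: 30.0
time: 9.5
tool_pos: [435.3, 75.0, 85.4]
tcp_rot: [3.137, -0.0, 1.504]
contact_force: [0.1, -0.4, -2.0]
grip_width: 46.5
finger_force: 30.0
time: 10.25
tool_pos: [632.3, 57.6, 81.8]
tcp_rot: [-3.138, -0.0, 1.504]
contact_force: [-0.5, -0.1, -0.5]
grip_width: 46.3
finger_force: 30.0
[0.001 0.157 0.488] [-0.001 -0.    -0.   ]
[632.2569291   57.56896187  81.82573688]
```

```bash
python3 -m handwheel '0 0.155 0 0 0 0 -1;0 0.155 0 0 0 0 -1;0 0.155 0.2 0 0 0 -1;0 0.155 0.3 0 0 0 -1;0 0.155 0.4 0 0 0 -1;0 0.155 0.44 0 0 0 -1;0 0.155 0.46 0 0 0 -1'; python3 -m handwheel '0 0 0.02 0 0 0 -1;0 0 0.02 0 0 0 -1'
```

```text
time: 10.83
tool_pos: [647.8, 56.7, 36.7]
tcp_rot: [-3.139, -0.0, 1.504]
contact_force: [-0.4, -0.1, -0.9]
grip_width: 46.3
finger_force: 30.0
time: 11.0
tool_pos: [648.9, 56.6, 35.8]
tcp_rot: [3.141, -0.0, 1.504]
contact_force: [-0.3, 0.0, -0.4]
grip_width: 46.4
finger_force: 30.0
```

```bash
python3 -m handwheel '0 0 0.02 0 0 0 -1;0 0 0.02 0 0 0 -1;0 0 0.02 0 0 0 -1'; python3 -m handwheel '0 0 0 0 0 0 0.43;0 0 0 0 0 0 0.43;0 0 0 0 0 0 0.43;0 0 0 0 0 0 0.43;0 0 0 0 0 0 0.43'; python3 -m handwheel '0 0 -0.5 0 0 0 0.43;0 0 -0.8 0 0 0 0.43;0 0 -0.8 0 0 0 0.43;0 0 -0.8 0 0 0 0.43'; python3 -c "
from h import *
c=viewer.capture('wrist'); save(c,'w5')
go(445,-84,105,1.504)"
```

```text
time: 11.25
tool_pos: [649.1, 56.6, 34.0]
tcp_rot: [3.141, -0.0, 1.504]
contact_force: [-1.0, -0.4, -1.2]
grip_width: 46.2
finger_force: 30.0
time: 11.67
tool_pos: [649.0, 56.6, 33.9]
tcp_rot: [3.141, -0.0, 1.504]
contact_force: [0.5, -0.7, -0.2]
grip_width: 65.4
finger_force: 0.0
time: 12.0
tool_pos: [650.7, 56.5, 116.8]
tcp_rot: [3.135, -0.0, 1.504]
contact_force: [0.9, -0.1, 0.2]
grip_width: 65.9
finger_force: 0.0
[-1.539 -1.944  0.092] [ 0.001 -0.    -0.   ]
```

View pics/w5.png

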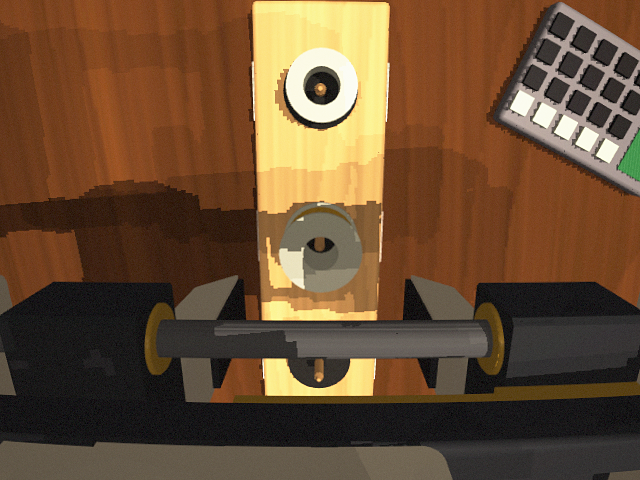

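Both spools are seated on their dowels, at (320,90) and (320,245). Next is the 65.

```bash
python3 -m handwheel '-0.75 -0.95 0 0 0 0 0.78;-0.75 -0.95 0 0 0 0 0.78;-0.75 -0.95 0 0 0 0 0.78;-0.75 -0.95 0 0 0 0 0.78;-0.75 -0.95 0 0 0 0 0.78' >/dev/null; python3 -m handwheel '-0.79 -0.99 0.1 0 0 0 0.78;-0.79 -0.99 0.1 0 0 0 0.78;-0.79 -0.99 0.1 0 0 0 0.78;-0.79 -0.99 0.1 0 0 0 0.78;-0.79 -0.99 0.1 0 0 0 0.78'
python3 -c "
from h import *
c=viewer.capture('wrist')
fit(c,445,-84,47,32.5,'spool65_mid')
go(445,-84,27,1.504)"
```

```text
time: 12.88
tool_pos: [444.3, -84.7, 103.1]
tcp_rot: [-3.14, -0.001, 1.501]
contact_force: [0.6, -0.5, 0.4]
grip_width: 81.6
finger_force: 0.0
[(0.74, [325.4, 250.5], array([445.3, -80.3,  47. ]))]
[[  0.78 444.   -85.  ]
 [  0.78 445.   -85.  ]
 [  0.8  444.   -86.  ]
 [  0.82 446.   -86.  ]]
[-0.    -0.017  0.767] [ 0. -0. -0.]
```

```bash
python3 -m handwheel '0 0 0.5 0 0 0 0.78; 0 0 0.76 0 0 0 0.78; 0 0 0.76 0 0 0 0.78; 0 0 0.76 0 0 0 0.78; 0 0 0.76 0 0 0 0.78'; python3 -m handwheel '0 0 0 0 0 0 -1;0 0 0 0 0 0 -1;0 0 0 0 0 0 -1;0 0 0 0 0 0 -1;0 0 0 0 0 0 -1;0 0 0 0 0 0 -1'; python3 -m handwheel '0 0 -0.6 0 0 0 -1; 0 0 -0.7 0 0 0 -1; 0 0 -0.7 0 0 0 -1; 0 0 -0.7 0 0 0 -1';python3 -m handwheel '-0.1 1 0 0 0 0 -1;-0.1 1 0 0 0 0 -1;-0.1 1 0 0 0 0 -1;-0.1 1 0 0 0 0 -1' >/dev/null; python3 -m handwheel '-0.15 0.9 0 0 0 0 -1;-0.15 0.9 0 0 0 0 -1;-0.15 0.9 0 0 0 0 -1;-0.15 0.9 0 0 0 0 -1;-0.15 0.9 0 0 0 0 -1';  python3 -c "
from h import *
go(634.5,-122.5,45,1.504)
c=viewer.capture('wrist'); save(c,'w6')
print(bot.get_obs()['tool_pos'])
print('pegs',proj(c,[[634.5,-122.5,18],[634.5,-122.5,40],[641.2,-33,18],[641.2,-33,40]]).round())"
```

```text
time: 13.4
tool_pos: [446.7, -83.9, 28.7]
tcp_rot: [3.14, 0.0, 1.505]
contact_force: [0.7, 0.5, -0.1]
grip_width: 81.3
finger_force: 0.0
time: 13.9
tool_pos: [445.7, -84.3, 29.0]
tcp_rot: [3.139, 0.0, 1.504]
contact_force: [-1.3, 2.0, 6.8]
grip_width: 64.4
finger_force: 30.0
time: 14.23
tool_pos: [445.9, -84.4, 99.1]
tcp_rot: [3.138, 0.001, 1.504]
contact_force: [-0.2, 0.4, -2.2]
grip_width: 64.6
finger_force: 30.0
time: 14.98
tool_pos: [631.2, -121.3, 95.4]
tcp_rot: [-3.137, -0.001, 1.504]
contact_force: [-1.0, -1.0, -2.3]
grip_width: 64.6
finger_force: 30.0
[-0.01   0.036  0.503] [-0.001 -0.    -0.   ]
[ 630.91322383 -121.18257414   95.92824671]
pegs [[330. 248.]
 [331. 261.]
 [332.  89.]
 [333.  86.]]
```

View pics/w6.png

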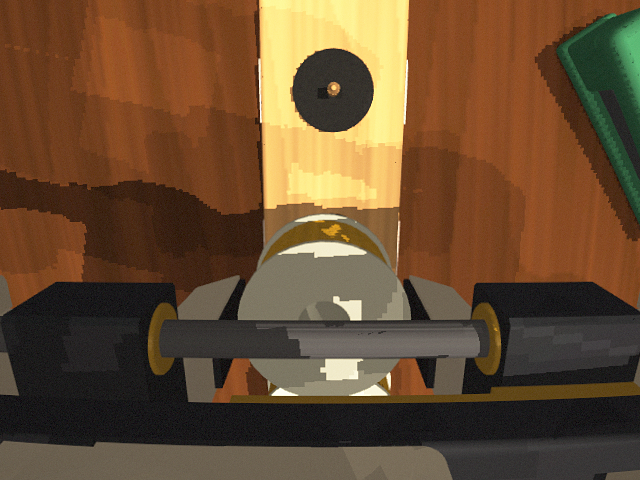

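Peg c appears at (333,88), which matches the prediction to within 2 px, so the row model holds. I'll lower the 65 now.

```bash
python3 -m handwheel '-0.01 0.036 0 0 0 0 -1;-0.01 0.036 0.1 0 0 0 -1;-0.01 0.036 0.3 0 0 0 -1;-0.01 0.036 0.4 0 0 0 -1;-0.01 0.036 0.45 0 0 0 -1;-0.01 0.036 0.46 0 0 0 -1'; python3 -m handwheel '0 0 0.02 0 0 0 -1;0 0 0.02 0 0 0 -1;0 0 0.02 0 0 0 -1'
```

```text
time: 15.53
tool_pos: [635.4, -122.7, 50.2]
tcp_rot: [-3.139, -0.001, 1.504]
contact_force: [-0.6, -0.2, -2.2]
grip_width: 64.3
finger_force: 30.0
time: 15.78
tool_pos: [636.9, -123.1, 50.4]
tcp_rot: [3.14, 0.0, 1.504]
contact_force: [-0.7, -0.2, -2.3]
grip_width: 64.0
finger_force: 30.0
```

```bash
python3 -m handwheel '0 -0.015 0.02 0 0 0 -1;0 -0.015 0.02 0 0 0 -1;0 -0.015 0.02 0 0 0 -1'; python3 -m handwheel '0 0 0.01 0 0 0 -1;0 0 0.01 0 0 0 -1;0 0 0.01 0 0 0 -1'
```

```text
time: 16.03
tool_pos: [634.9, -122.9, 47.9]
tcp_rot: [3.141, -0.0, 1.504]
contact_force: [-0.2, 0.7, -2.3]
grip_width: 64.4
finger_force: 30.0
time: 16.28
tool_pos: [635.2, -122.9, 47.1]
tcp_rot: [3.141, 0.0, 1.504]
contact_force: [-1.3, -0.1, 0.8]
grip_width: 64.1
finger_force: 30.0
```

```bash
python3 -m handwheel '0 0 0 0 0 0 0.78;0 0 0 0 0 0 0.78;0 0 0 0 0 0 0.78;0 0 0 0 0 0 0.78;0 0 0 0 0 0 0.78'; python3 -m handwheel '0 0 -0.5 0 0 0 0.78;0 0 -0.75 0 0 0 0.78;0 0 -0.75 0 0 0 0.78;0 0 -0.75 0 0 0 0.78'; python3 -c "
from h import *
c=viewer.capture('wrist'); save(c,'w7')
go(457,-375.5,105,1.504)"
```

```text
time: 16.7
tool_pos: [635.1, -122.9, 46.7]
tcp_rot: [3.141, -0.0, 1.504]
contact_force: [-0.9, 0.2, 0.6]
grip_width: 81.4
finger_force: 0.0
time: 17.03
tool_pos: [636.4, -123.3, 124.3]
tcp_rot: [3.136, 0.001, 1.504]
contact_force: [-0.0, 0.8, -1.7]
grip_width: 81.8
finger_force: 0.0
[-2.639 -1.608  0.171] [ 0.  0. -0.]
```

View pics/w7.png

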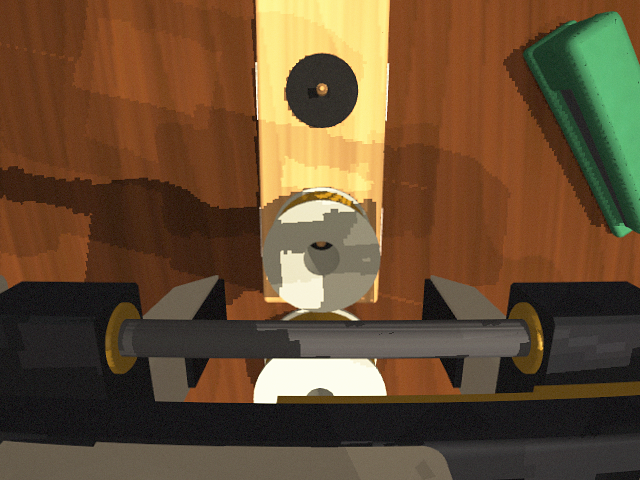

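The 65 is seated, with the dowel visible in its bore at (320,245). Last is the 56.

```bash
python3 -m handwheel '-0.7 -1 0 0 0 0 0.57;-0.7 -1 0 0 0 0 0.57;-0.7 -1 0 0 0 0 0.57;-0.7 -1 0 0 0 0 0.57;-0.7 -1 0 0 0 0 0.57' >/dev/null; python3 -m handwheel '-0.95 -0.6 0 0 0 0 0.57;-0.95 -0.6 0 0 0 0 0.57;-0.95 -0.6 0 0 0 0 0.57;-0.95 -0.6 0 0 0 0 0.57' >/dev/null; python3 -m handwheel '-0.98 0 0.2 0 0 0 0.57;-0.98 0 0.2 0 0 0 0.57;-0.98 0 0.2 0 0 0 0.57;-0.98 0 0.2 0 0 0 0.57;-0.98 0 0.2 0 0 0 0.57'
python3 -c "
from h import *
c=viewer.capture('wrist')
fit(c,457,-375.5,40,28,'spool56_mid')
go(457,-375.5,20,1.504)"
```

```text
time: 18.25
tool_pos: [458.1, -373.9, 100.4]
tcp_rot: [-3.14, -0.002, 1.503]
contact_force: [0.1, 0.8, 0.7]
grip_width: 72.2
finger_force: 0.0
[(0.69, [321.6, 256.1], array([ 456.7, -373.9,   40. ]))]
[[   1.19  455.   -377.5 ]
 [   1.2   456.   -377.5 ]
 [   1.22  455.   -376.5 ]
 [   1.22  456.   -376.5 ]]
[-0.029 -0.011  0.812] [-0. -0.  0.]
```

```bash
python3 -m handwheel '-0.027 -0.02 0.4 0 0 0 0.57; -0.027 -0.02 0.8 0 0 0 0.57; -0.027 -0.02 0.8 0 0 0 0.57; -0.027 -0.02 0.8 0 0 0 0.57; -0.027 -0.02 0.8 0 0 0 0.57'; python3 -m handwheel '0 0 0 0 0 0 -1;0 0 0 0 0 0 -1;0 0 0 0 0 0 -1;0 0 0 0 0 0 -1;0 0 0 0 0 0 -1;0 0 0 0 0 0 -1'; python3 -m handwheel '0 0 -0.7 0 0 0 -1; 0 0 -0.9 0 0 0 -1; 0 0 -0.9 0 0 0 -1; 0 0 -0.9 0 0 0 -1';python3 -m handwheel '1 0 0 0 0 0 -1;1 0 0 0 0 0 -1;1 0 0 0 0 0 -1;1 0 0 0 0 0 -1' >/dev/null; python3 -m handwheel '1 0 0 0 0 0 -1;1 0 0 0 0 0 -1;1 0 0 0 0 0 -1;1 0 0 0 0 0 -1' >/dev/null; python3 -m handwheel '1 0.6 0 0 0 0 -1;1 0.6 0 0 0 0 -1;1 0.6 0 0 0 0 -1;1 0.6 0 0 0 0 -1' ; python3 -c "
from h import *
go(641.2,-33,40,1.504)"
```

```text
time: 18.77
tool_pos: [456.8, -377.0, 23.7]
tcp_rot: [3.14, 0.001, 1.505]
contact_force: [0.2, -0.1, 0.3]
grip_width: 72.0
finger_force: 0.0
time: 19.27
tool_pos: [456.3, -377.8, 23.7]
tcp_rot: [3.139, 0.002, 1.504]
contact_force: [-0.5, 1.7, 6.5]
grip_width: 55.7
finger_force: 30.0
time: 19.6
tool_pos: [457.0, -378.7, 115.6]
tcp_rot: [3.136, 0.005, 1.504]
contact_force: [-0.0, 1.4, -2.2]
grip_width: 55.9
finger_force: 30.0
time: 20.6
tool_pos: [538.2, -78.6, 110.8]
tcp_rot: [3.14, -0.001, 1.507]
contact_force: [-1.7, 0.2, -1.7]
grip_width: 55.3
finger_force: 30.0
[0.52  0.997 0.71 ] [ 0.    -0.     0.001]
```

```bash
python3 -m handwheel '0.52 1 0 0 0 0 -1;0.52 1 0 0 0 0 -1;0.52 1 0 0 0 0 -1;0.52 1 0.15 0 0 0 -1;0.52 1 0.15 0 0 0 -1'; python3 -c "
from h import *
go(641.2,-33,41,1.504)
c=viewer.capture('wrist'); save(c,'w8')"
```

```text
time: 21.02
tool_pos: [638.1, -37.1, 92.6]
tcp_rot: [-3.136, -0.0, 1.505]
contact_force: [-1.5, -0.8, -2.7]
grip_width: 55.6
finger_force: 30.0
[0.042 0.031 0.516] [-0.002 -0.     0.   ]
```

View pics/w8.png

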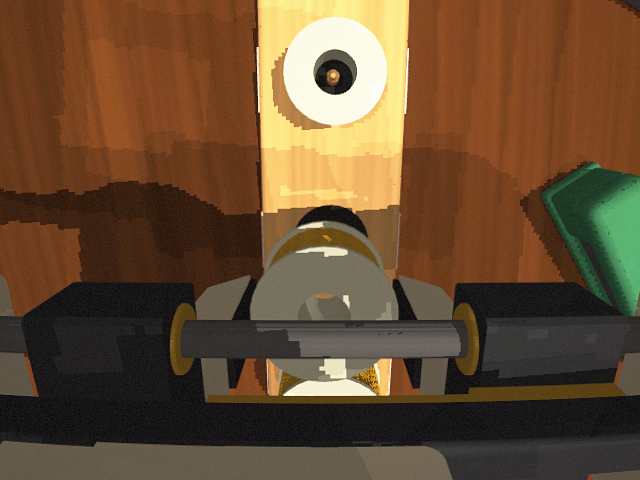

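The 56 hangs level at about (323,300) over its washer, whose rim shows at (333,210), so it needs a shift of about 4 mm in +y. I'll lower it now.

```bash
python3 -m handwheel '0.04 0.03 0 0 0 0 -1;0.04 0.03 0 0 0 0 -1;0.04 0.03 0.2 0 0 0 -1;0.04 0.03 0.35 0 0 0 -1;0.04 0.03 0.43 0 0 0 -1;0.04 0.03 0.47 0 0 0 -1;0.04 0.03 0.48 0 0 0 -1'; python3 -m handwheel '0 0 0.015 0 0 0 -1;0 0 0.015 0 0 0 -1;0 0 0.015 0 0 0 -1'
```

```text
time: 21.65
tool_pos: [641.8, -33.2, 48.6]
tcp_rot: [-3.141, -0.0, 1.503]
contact_force: [-0.8, -0.2, -2.1]
grip_width: 55.4
finger_force: 30.0
time: 21.9
tool_pos: [642.5, -33.0, 48.1]
tcp_rot: [3.14, 0.0, 1.504]
contact_force: [-0.1, 0.3, -2.9]
grip_width: 55.4
finger_force: 30.0
```

```bash
python3 -m handwheel '0 0 0.03 0 0 0 -1;0 0 0.05 0 0 0 -1;0 0 0.05 0 0 0 -1;0 0 0.05 0 0 0 -1'; python3 -m handwheel '0 0 0.01 0 0 0 -1;0 0 0.01 0 0 0 -1;0 0 0.01 0 0 0 -1'
```

```text
time: 22.23
tool_pos: [641.9, -32.8, 42.0]
tcp_rot: [-3.141, -0.0, 1.504]
contact_force: [-0.7, 1.0, -0.4]
grip_width: 55.4
finger_force: 30.0
time: 22.48
tool_pos: [642.1, -32.8, 41.7]
tcp_rot: [3.141, -0.0, 1.504]
contact_force: [-2.7, 0.8, 3.5]
grip_width: 55.6
finger_force: 30.0
```

It is now in contact with the washer, so I'll release, retreat and check.

```bash
python3 -m handwheel '0 0 0 0 0 0 0.57;0 0 0 0 0 0 0.57;0 0 0 0 0 0 0.57;0 0 0 0 0 0 0.57;0 0 0 0 0 0 0.57'; python3 -m handwheel '0 0 -0.5 0 0 0 0.57;0 0 -1 0 0 0 0.57;0 0 -1 0 0 0 0.57;0 0 -1 0 0 0 0.57'; python3 -m handwheel '0 -1 -0.5 0 0 0 0.57;0 -1 -0.5 0 0 0 0.57;0 -1 -0.5 0 0 0 0.57;0 -1 -0.5 0 0 0 0.57';python3 -m handwheel '0 -1 0 0 0 0 0.57;0 -1 0 0 0 0 0.57;0 -1 0 0 0 0 0.57;0 -1 0 0 0 0 0.57'; python3 -c "
from h import *
c=viewer.capture('side'); d=viewer.capture('top')
a=cv2.resize(c['frame'][170:340,230:450],None,fx=2.3,fy=2.3); b=cv2.resize(d['frame'][140:240,180:470],(506,175))
cv2.imwrite('pics/end.png',np.vstack([a,b])[:,:,::-1])"
```

```text
time: 22.9
tool_pos: [642.1, -32.9, 41.1]
tcp_rot: [3.141, -0.0, 1.504]
contact_force: [0.2, 0.8, -1.2]
grip_width: 71.6
finger_force: 0.0
time: 23.23
tool_pos: [644.9, -33.3, 147.0]
tcp_rot: [3.131, 0.001, 1.504]
contact_force: [0.4, -0.7, 0.4]
grip_width: 71.8
finger_force: 0.0
time: 23.57
tool_pos: [538.9, -25.6, 192.8]
tcp_rot: [-3.141, -0.0, 1.504]
contact_force: [0.6, 0.3, 0.7]
grip_width: 72.5
finger_force: 0.0
time: 23.9
tool_pos: [438.9, -18.8, 190.2]
tcp_rot: [-3.138, -0.001, 1.504]
contact_force: [0.6, 0.2, -0.4]
grip_width: 72.0
finger_force: 0.0
```

View pics/end.png

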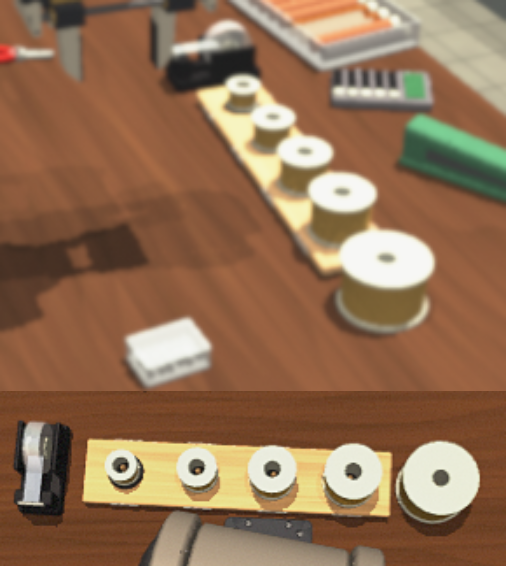

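All four spools sit flat and in order, from the 65 beside the bulk spool at (353,470) to the 38 at (123,467). The bulk spool and the other items are where they were.

```bash
python3 -c "
from plant import bot
print(bot.close_job())"
```

```text
the job is handed in; nothing more can be done
None
```

All four spools are on their dowels, flat and in size order with the largest next to the bulk spool, and the job is handed in at about 24 s; the hand-in returned no verdict.

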